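# Stand the fallen crate back on its base and close it up to the full one

### The job

The small empty crate has been left lying on its long side next to the larger full crate. Push it over with the fingertips so that it stands on its base again, open top up, then push it along the bench until its long side is flush against the long side of the full crate. Only push it: never lift or carry the crate, and leave the weights, the weighing terminal and the screwdriver where they are.

Things in the scene. Friction and masses are not known exactly. Their poses are not given: they have to be found in the camera images.
- crate: Empty ribbed crate, loose, about 0.6 kg. Outside 200 (x) x 300 (y) x 120 mm (z), walls 6 mm. Origin: centre of the floor's underside; z points out of the open top, x to the long side that goes against the full crate. Starts lying on its -x long side: x up; z level, away from the full crate, which its floor faces; origin 100 mm up, upper long side at 200 mm. Friction on the bench 0.4 to 0.8.
- crate_heel (a point): Middle of the floor edge about which the empty crate tips, towards the full crate: crate frame (-100, 0, 0) mm. It stays on the bench throughout. Past a lean of about 25 degrees the crate falls onto its base by itself and then reaches 200 mm beyond this edge, with 50 mm or more left to the full crate at its middle.
- crate_side (a point): Middle of the rim of the long side that goes against the full crate: crate frame (100, 0, 120) mm. At the start it is up, at 200 mm, on the edge to push on for tipping.
- full_crate: Larger crate of the same make, full of scale parts, too heavy to move, upright to the robot's right. Outside 300 (x) x 400 (y) x 120 mm high; its contents rise to about 170 mm. Origin: middle of the bottom edge of its near long side, the one facing the empty crate; x points square to that side into the crate (away from the empty one); y runs along it (-200 to 200 mm); z up.
- weight_1kg: Upright steel test weight with a knob, diameter 50, height 85 mm, loose, to be left alone. Origin: centre of its underside.
- weight_500g: Upright steel test weight with a knob, diameter 40, height 71 mm, loose, to be left alone. Origin: centre of its underside.
- terminal: Grey weighing terminal with keys and window, about 140 x 180 x 70 mm, loose, to be left alone. Origin: centre of its underside.
- screwdriver: Screwdriver lying on the bench, loose, to be left alone. Origin near its middle.

How it is judged (in metres and radians):
On the way:
1. the empty crate stands at rest on its base, open top up (angle between crate's own z axis and vertical below 0.06 rad and height (world z) of crate below 0.01 m and linear speed of crate below 0.03 m/s), for 0.2 s.
At the end, for the whole second after the job is handed in: The empty crate stands at rest on its base on the bench (within 2 degrees); the middle of its long side is within 10 mm of the full crate's near long side, parallel to it within 2 degrees, and within 110 mm of the middle of that side (angle between crate's own z axis and vertical below 0.04 rad and height (world z) of crate below 0.006 m and x of crate_side in the frame of full_crate between -0.01 and 0.01 m and angle between the y axis of crate and the y axis of full_crate, either way round below 0.04 rad and y of crate_side in the frame of full_crate between -0.11 and 0.11 m and linear speed of crate below 0.01 m/s); the robot touches nothing.
It fails at once if the crate is lifted, or tipped the wrong way: the edge it tips about leaves the bench by over 30 mm (height (world z) of crate_heel above 0.03 m).
It fails at once if a bystander is moved by over 15 mm (distance of any of weight_1kg, weight_500g, terminal, screwdriver from where it was at the start of the episode above 0.015 m).
It also fails if it takes over 54 s, if anything falls off the work surface, if the arm or the gripper's body presses on something with over 40 N, if the wrist force passes 120 N, or if a joint passes its speed limit or range.

### The arm

A 6-joint arm with a two-finger parallel gripper is mounted at the origin on the work surface. World frame = base frame: x ahead of the robot, y to its left, z up, the work surface at z = 0. Lengths are in mm, angles in degrees, forces in N, time in s.
With the tool pointing down it reaches from about 350 to 850 mm from the base axis. Payload 8.1 kg.
Tool frame: the origin (TCP) lies midway between the tips of the shut fingers; the grasp point (between the pads) lies grip_depth behind it (grip_depth is the distance from the TCP to the grasp point, in mm); z points along the fingers, y is the line along which they close (so a half turn about z gives the same grasp; the last joint's range is limited). The gripper opens to 85 mm and grips with 20 to 120 N. Pads are 22 mm wide; open, the fingers measure 114 mm over their backs; the gripper's body (76 mm by 85 mm) begins 54 mm behind the grasp point. The pads swing forward as they close: fully open they stand 13 mm farther back than shut.
Start: joints at [-75.997, 7.471, 85.268, -0, 87.261, -4.893], TCP at [194.332, -567.662, 231.292] pointing down, gripper open.
Joint ranges: [-169.43, 169.43], [-51.17, 129.36], [1.28, 143.12], [-76.62, 256.62], [0, 156.53], [-152.29, 152.29]. Speed limits (degrees/s): [136.94, 136.94, 159.86, 180, 180, 180].

### API

Orientations are given as [roll, pitch, yaw] about the fixed x, y, z axes, in that order (R = Rz(yaw) Ry(pitch) Rx(roll)).
In Python, from bench import sense, snapshot, hand_in, grip_depth gives the robot as it stands. The module is installed in compiled form; this text tells all that it offers.
- The arm moves only by the tool apply_moves, never from a script. Its argument "series" is text: rows parted by semicolons, each of 5 numbers parted by spaces: the shift along the tool's x, y, z each as a share of 0.3 m, from -1 to 1, then the turn about the tool's z as a share of 2 rad, from -1 to 1, then the gripper's target within -1 to 1 (shut at 1, half-way at 0, fully open at -1). In form: tx ty tz twist gripper; .... A call has 1 to 5 rows; each row shifts and turns the commanded pose from where the row before left it, along the tool's axes as they then stand; what a row does not reach is not made up. A row lasts 1/12 s, in which the tool goes at most 41.7 mm and 7.16 degrees, less where a joint would pass 70% of its speed; a pose out of reach is approached as far as the arm can. A call with a number of a shift or a turn outside -1 to 1 is refused whole. A call with a gripper value outside its range is refused whole. The fingers move at their own pace and stop on an object; "squeeze" is the grip in N (left out, the last holds). Time passes only in rows, so rows that do not move let the fingers close. It gives the time, the measured TCP pose, the force, the opening and the grip force at its end, in the units of the state.
- sense(): the state, without advancing time (a new reading comes with each control period).
- snapshot(name): name is "scene" or "top"; returns a dict with "frame" (480x640x3 uint8, blue, green, red), "depth" (480x640 float32, mm along the optical axis (not along the pixel's ray), 0 where there is no reading), "intrinsics" (3x3 intrinsics, pixels), "dist" ([k1, k2, p1, p2, k3] as OpenCV has them; the pictures are not rectified), "extrinsics" (4x4, takes a point from camera to world coordinates). Camera axes: x right, y down, z forward; pixel columns grow to the right and rows downward; lengths in mm; the calibration is good to about 2 mm. A picture is of the moment at which its call begins.
- hand_in(): hands the job in; it is judged then, once.
The state is a dict: "time": time; "joint_pos": joint angles; "qd": joint speeds; "joint_efforts": joint torques, N m; "tool_pos": TCP position; "tcp_rot": TCP orientation; "ft_force": force on the tool from outside, world axes, zero at the start; "wrist_torque": the same for the moment, N m; "finger_gap": finger opening in mm; "grip_force": force on a finger pad.
Only numpy, scipy, OpenCV 4.12 (cv2) and the standard library are available. Lean on these libraries where they do the work, as an engineer would, in place of code of your own. Each camera call takes 0.05 s, during which the arm holds its last target. There are 200 camera calls.

## Working session

There is one attempt and no reset: what is moved stays moved. The work goes in short steps, Python scripts to look and compute and a tool call to move; the robot and the scene stay as the last step left them, time stands still between calls to the robot, and variables do not carry over. Pictures are saved under pics/ and viewed, at most 10 in all, crops included, and the job is handed in when it is done.

Besides the shell and the picture viewer there is one more tool, called after ">>>" as a command line: name --argument value ..., lists and objects as JSON in quotes. apply_moves: Moves the arm, as the interface text tells. Its arguments: {"type":"object","properties":{"series":{"type":"string"},"squeeze":{"type":"number"}},"required":["series"]}

```bash
mkdir -p pics
cat > h.py <<'E'
import numpy as np, cv2
from bench import sense, snapshot, hand_in, grip_depth
def cloud(s):
    d=s["depth"]; v,u=np.mgrid[0:480,0:640]
    p=cv2.undistortPoints(np.stack([u.ravel(),v.ravel()],1).astype(np.float64)[:,None],s["intrinsics"],np.array(s["dist"]))[:,0]
    P=np.c_[p,np.ones(len(p))]*d.reshape(-1,1)
    E=np.array(s["extrinsics"]); W=P@E[:3,:3].T+E[:3,3]
    W[d.ravel()<=0]=np.nan
    return W.reshape(480,640,3)
E
python3 - <<'E'
from h import *
for n in("scene","top"):
    s=snapshot(n); cv2.imwrite(f"pics/{n}0.png",s["frame"]); np.save(n+"0.npy",cloud(s)); print(n,np.array(s["extrinsics"]).round(2).tolist())
print(sense(),grip_depth)
E
```

```text
scene [[0.83, 0.48, -0.29, 902.28], [0.56, -0.72, 0.42, -476.2], [-0.0, -0.51, -0.86, 1279.97], [0.0, 0.0, 0.0, 1.0]]
top [[0.02, -1.0, 0.09, 422.92], [-1.0, -0.02, -0.02, 86.58], [0.03, -0.09, -1.0, 1228.67], [0.0, 0.0, 0.0, 1.0]]
{'time': 0.1, 'joint_pos': array([-7.59974741e+01,  7.51226109e+00,  8.53250421e+01, -6.49583242e-04,
        8.72594589e+01, -4.89288813e+00]), 'qd': array([-0.01515452, -0.18088735, -0.09922839, -0.02615854, -0.00933744,
        0.06308866]), 'joint_efforts': array([ 1.50356740e-03, -5.70954037e+01, -5.01938725e+01, -1.33320254e-04,
        8.16513406e-03, -2.36069519e-05]), 'tool_pos': array([ 194.20295037, -567.17516557,  230.31468937]), 'tcp_rot': array([-1.79903535e+02, -7.60672557e-03,  1.88954392e+01]), 'ft_force': array([0.35458642, 0.85812416, 0.15761425]), 'wrist_torque': array([0.00540132, 0.00803604, 0.01682148]), 'grip_force': 0.0, 'finger_gap': 85.52106455215656} 18.700000000000003
```

View pics/scene0.png

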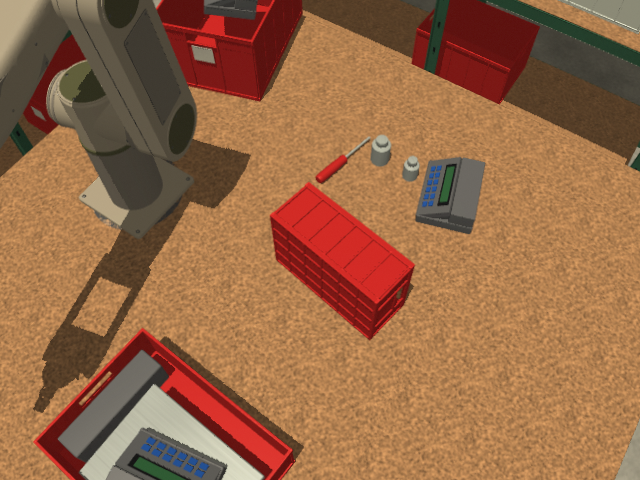

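View pics/top0.png

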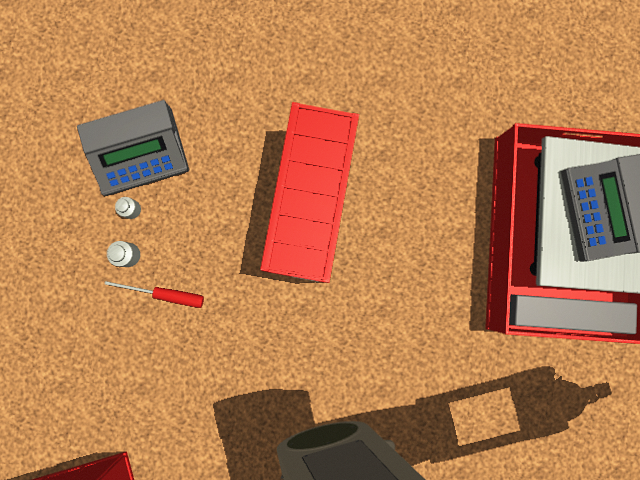

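The top picture shows the lying crate (top corners about (291,102), (358,114), (329,282), (262,270)) with its opening to the left (+y). The full crate's near rim runs from about (516,125) to (507,332), and the weights, terminal and screwdriver are at the left.

Run:
```python
from h import *
for n in("top","scene"):
    W=np.load(n+"0.npy"); x,y,z=W[...,0],W[...,1],W[...,2]
    m=(abs(z-200)<8)&(x>250)&(x<900)&(y>-200)&(y<300)
    r=cv2.minAreaRect(W[m][:,:2].astype(np.float32)); print(n,"crate",r,cv2.boxPoints(r).round(0).tolist())
    # full crate near wall: rim points z~120
    m=(abs(z-120)<5)&(y<-200)&(y>-700)&(x>200)&(x<900)
    P=W[m]; ys=[]
    for a in range(250,850,40):
        q=P[(P[:,0]>=a)&(P[:,0]<a+40)]
        if len(q): ys.append((a,round(np.percentile(q[:,1],98),1),len(q)))
    print("rim",P[:,0].min(),P[:,0].max(),ys)
    for nm,(u,v) in dict(a=(515,128),b=(507,331),t=(186,170),w5=(126,207),w1=(122,253),sd=(203,300),sd2=(106,284),tk=(105,194)).items():
        if n=="top": print(nm,np.nanmedian(W[v-1:v+2,u-1:u+2].reshape(-1,3),axis=0).round(0))
```

```text
top crate ((578.6014404296875, 69.16402435302734), (120.27645111083984, 301.72894287109375), 80.58698272705078) [[420.0, 35.0], [718.0, -15.0], [737.0, 104.0], [440.0, 153.0]]
rim 314.5281946387859 726.6872709264326 [(290, np.float64(-310.7), 383), (330, np.float64(-295.7), 139), (370, np.float64(-297.8), 86), (410, np.float64(-300.0), 89), (450, np.float64(-302.6), 189), (490, np.float64(-305.1), 225), (530, np.float64(-308.4), 210), (570, np.float64(-310.0), 205), (610, np.float64(-312.8), 191), (650, np.float64(-314.4), 86), (690, np.float64(-318.7), 508)]
a [ 718. -321.  119.]
b [ 335. -299.  121.]
t [642. 319.  17.]
w5 [559. 423.  68.]
w1 [469. 422.  83.]
sd [380. 278.  10.]
sd2 [409. 475.  13.]
tk [590. 481.  17.]
scene crate ((578.4166259765625, 71.545654296875), (124.83919525146484, 301.7945251464844), 80.01821899414062) [[419.0, 36.0], [716.0, -16.0], [738.0, 107.0], [441.0, 159.0]]
rim 311.14130601134036 729.3848836031016 [(290, np.float64(-337.7), 485), (330, np.float64(-296.1), 223), (370, np.float64(-298.0), 126), (410, np.float64(-300.4), 87), (450, np.float64(-302.7), 96), (490, np.float64(-305.4), 115), (530, np.float64(-307.5), 109), (570, np.float64(-311.2), 110), (610, np.float64(-314.0), 136), (650, np.float64(-315.4), 73), (690, np.float64(-318.7), 204)]
```

>>> apply_moves --series "0 0 -0.13 -0.06 1;0 0 -0.13 -0.06 1;0 0 -0.07 -0.06 1;0 0 0 -0.06 1;0 0 0 -0.06 1"

```text
time: 0.52
tool_pos: [194.5, -568.5, 332.7]
tcp_rot: [179.8, 0.1, 53.6]
ft_force: [-0.4, -0.4, -1.5]
finger_gap: 25.7
grip_force: 0.0
```

>>> apply_moves --series "0 0 0 -0.06 1;0 0 0 -0.06 1;0 0 0 -0.06 1;0 0 0 -0.0575 1;0 0 0 0 1"

```text
time: 0.93
tool_pos: [194.3, -567.4, 329.7]
tcp_rot: [-180.0, -0.1, 80.8]
ft_force: [-0.2, 0.6, -0.6]
finger_gap: 0.1
grip_force: 0.0
```

>>> apply_moves --series "0.124 0.0414 0 0 1;0.124 0.0414 0 0 1;0.124 0.0414 0 0 1;0.124 0.0414 0 0 1;0.124 0.0414 0 0 1"

```text
time: 1.35
tool_pos: [286.6, -392.8, 329.9]
tcp_rot: [-180.0, -0.0, 80.2]
ft_force: [0.2, 0.1, 0.5]
finger_gap: -0.1
grip_force: 0.0
```

>>> apply_moves --series "0.124 0.0414 0 0 1;0.124 0.0414 0 0 1;0.124 0.0414 0 0 1;0.124 0.0414 0 0 1;0.124 0.0414 0 0 1"

```text
time: 1.77
tool_pos: [378.6, -219.5, 330.2]
tcp_rot: [180.0, 0.0, 80.2]
ft_force: [0.9, -1.1, 0.1]
finger_gap: 0.1
grip_force: 0.0
```

>>> apply_moves --series "0.124 0.0414 0 0 1;0.124 0.0414 0 0 1;0.124 0.0414 0 0 1;0.124 0.0414 0 0 1;0.124 0.0414 0 0 1"

```text
time: 2.18
tool_pos: [470.7, -46.1, 330.2]
tcp_rot: [180.0, 0.0, 80.2]
ft_force: [0.1, -0.4, -0.1]
finger_gap: -0.2
grip_force: 0.0
```

>>> apply_moves --series "0.124 0.0414 0 0 1;0.124 0.0414 0 0 1;0.124 0.0414 0 0 1;0.124 0.0414 0 0 1;0.124 0.0414 0 0 1"

```text
time: 2.6
tool_pos: [562.7, 127.1, 330.0]
tcp_rot: [-180.0, 0.0, 80.2]
ft_force: [0.2, -1.9, 1.5]
finger_gap: 0.2
grip_force: 0.0
```

>>> apply_moves --series "0.124 0.0414 0 0 1;0.124 0.0414 0 0 1;0 0 0 0 1"

```text
time: 2.85
tool_pos: [599.8, 200.2, 326.5]
tcp_rot: [-179.7, -0.0, 80.5]
ft_force: [0.7, 0.1, -0.9]
finger_gap: -0.4
grip_force: 0.0
```

>>> apply_moves --series "0 0 0.13 0 1;0 0 0.13 0 1;0 0 0.13 0 1;0 0 0.13 0 1;0 0 0 0 1"

```text
time: 3.27
tool_pos: [593.3, 193.0, 163.6]
tcp_rot: [-179.2, 0.4, 80.3]
ft_force: [-1.8, -0.0, -2.4]
finger_gap: -0.2
grip_force: 0.0
```

>>> apply_moves --series "-0.07 0 0 0 1;-0.07 0 0 0 1;-0.02 0 0 0 1;-0.02 0 0 0 1;-0.02 0 0 0 1"

```text
time: 3.68
tool_pos: [590.1, 135.4, 176.4]
tcp_rot: [179.9, -0.1, 80.4]
ft_force: [0.9, 2.6, 1.5]
finger_gap: -0.1
grip_force: 1.1
```

>>> apply_moves --series "-0.03 0 0 0 1;-0.03 0 0 0 1;-0.03 0 0 0 1;-0.03 0 0 0 1;0 0 0 0 1"

```text
time: 4.1
tool_pos: [584.0, 98.4, 176.3]
tcp_rot: [179.8, -0.0, 80.4]
ft_force: [-0.1, -0.1, 0.9]
finger_gap: -0.0
grip_force: 0.0
```

Run:
```python
from h import *
s=snapshot("scene"); cv2.imwrite("pics/scene1.png",s["frame"]); print(sense()["tool_pos"],sense()["ft_force"])
```

```text
[583.57527979  98.7215201  175.33822272] [0.34330905 1.09975601 0.65905343]
```

View pics/scene1.png

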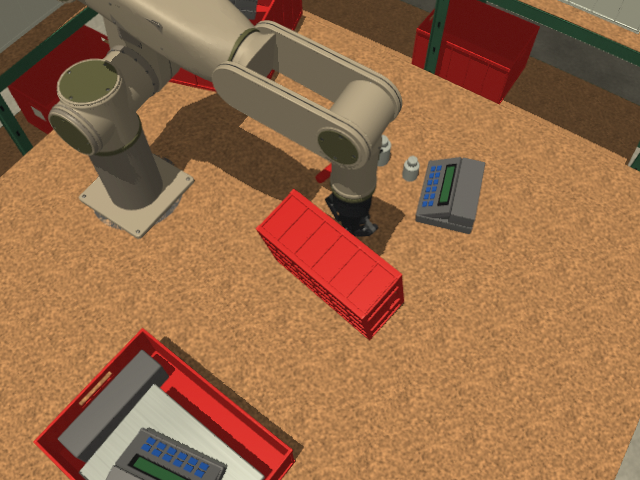

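The crate is tipping cleanly about its heel edge (near (320,310)), with the finger at the middle of the rim (350,220). I'll carry on.

>>> apply_moves --series "-0.03 0 -0.005 0 1;-0.03 0 0 0 1;-0.03 0 0 0 1;-0.03 0 0 0 1;-0.03 0 0 0 1"

```text
time: 4.57
tool_pos: [575.3, 54.0, 175.4]
tcp_rot: [-180.0, 0.0, 80.5]
ft_force: [-0.3, 0.2, -0.5]
finger_gap: -0.0
grip_force: 0.0
```

>>> apply_moves --series "-0.02 0 0 0 1;0 0 0 0 1;0 0 0 0 1;0 0 0 0 1;0 0 0 0 1"

```text
time: 4.98
tool_pos: [574.8, 49.7, 175.8]
tcp_rot: [-180.0, -0.0, 80.5]
ft_force: [0.1, 0.1, -0.0]
finger_gap: -0.3
grip_force: 0.0
```

Run:
```python
from h import *
s=snapshot("scene"); cv2.imwrite("pics/scene2.png",s["frame"]); print(sense()["tool_pos"],sense()["ft_force"])
```

```text
[574.80020723  49.77706524 175.79412366] [ 0.80294374 -0.02500995  0.46745892]
```

View pics/scene2.png

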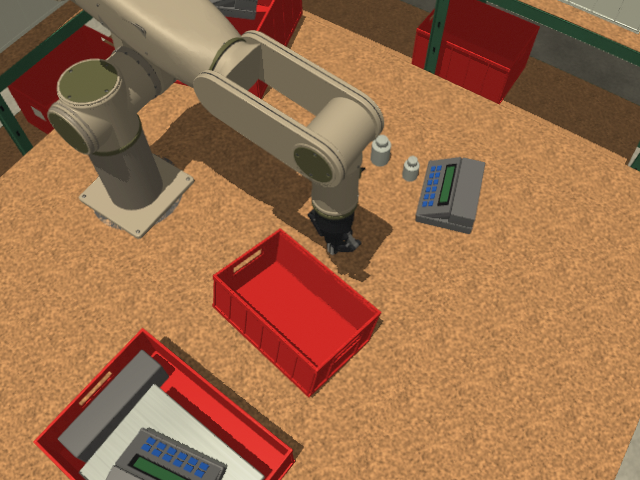

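The crate stands upright, open top up, rim corners about (280,232), (380,315), (312,390), (215,278). I'll back off, open the gripper, turn parallel to the full crate (yaw 86.4) and measure.

>>> apply_moves --series "0.13 0 0 0 -1;0 0 0 -0.0517 -1;0 0 0 0 -1;0 0 0 0 -1;0 0 0 0 -1"

```text
time: 5.45
tool_pos: [581.1, 87.5, 175.7]
tcp_rot: [-180.0, 0.0, 86.3]
ft_force: [-0.1, -0.0, 0.2]
finger_gap: 60.5
grip_force: 0.0
```

```bash
cat > m.py <<'E'
from h import *
P=[]
for n in("top","scene"):
    W=cloud(snapshot(n)).reshape(-1,3); x,y,z=W.T
    for nm,m in dict(empty=(abs(z-119)<4)&(x>250)&(x<900)&(y>-290)&(y<70)).items():
        q=W[m]; r=cv2.minAreaRect(q[:,:2].astype(np.float32)); print(n,len(q),np.round(r[0],1),np.round(r[1],1),round(r[2],2),cv2.boxPoints(r).round(0).tolist())
s=sense(); print(s["time"],s["tool_pos"],s["tcp_rot"],s["finger_gap"])
E
python3 m.py
```

```text
top 1287 [551.8 -89.6] [200.8 301.1] 80.67 [[387.0, -164.0], [684.0, -213.0], [717.0, -15.0], [420.0, 34.0]]
scene 1264 [552.7 -87.5] [203.2 303.6] 80.6 [[386.0, -163.0], [686.0, -213.0], [719.0, -12.0], [420.0, 37.0]]
5.55 [581.15125126  87.22473289 175.77089799] [-1.79996492e+02  1.36358265e-02  8.62861359e+01] 74.48444461582137
```

>>> apply_moves --series "0 -0.07 0.13 0 -1;0 0 0.13 0 -1;0 0 0.13 0 -1;-0.1 0 0 0 -1;0 0 0 0 -1"

```text
time: 5.97
tool_pos: [556.1, 55.6, 57.1]
tcp_rot: [-179.6, 0.1, 86.3]
ft_force: [-0.0, -0.4, 0.7]
finger_gap: 85.5
grip_force: 0.0
```

>>> apply_moves --series "-0.06 0 0 0 -1;-0.03 0 0 0 -1;-0.03 0 0 0 -1;-0.03 0 0 0 -1;-0.03 0 0 0 -1"

```text
time: 6.38
tool_pos: [556.5, 5.0, 61.7]
tcp_rot: [180.0, -0.0, 86.4]
ft_force: [-0.8, 4.9, 0.5]
finger_gap: 85.5
grip_force: 0.0
```

>>> apply_moves --series "-0.03 0 0 0 -1;-0.03 0 0 0 -1;-0.03 0 0 0 -1;-0.03 0 0 0 -1;-0.03 0 0 0 -1"

```text
time: 6.8
tool_pos: [553.6, -40.5, 61.3]
tcp_rot: [180.0, -0.0, 86.4]
ft_force: [0.4, 4.8, 1.4]
finger_gap: 85.3
grip_force: 0.0
```

```bash
python3 m.py
```

```text
top 1316 [ 557.4 -141.4] [225.9 300.9] 86.44 [[400.0, -245.0], [701.0, -264.0], [715.0, -38.0], [414.0, -19.0]]
scene 1327 [ 557.4 -152. ] [211.  303.3] 86.36 [[399.0, -248.0], [702.0, -267.0], [715.0, -56.0], [413.0, -37.0]]
6.9 [553.49112208 -41.63892149  61.1907288 ] [1.79978047e+02 7.21798540e-02 8.63474571e+01] 85.30505646942002
```

>>> apply_moves --series "-0.03 0 0 0 -1;-0.03 0 0 0 -1;-0.03 0 0 0 -1;-0.03 0 0 0 -1;-0.02 0 0 0 -1"

```text
time: 7.32
tool_pos: [550.7, -82.7, 61.1]
tcp_rot: [-180.0, 0.0, 86.4]
ft_force: [0.6, 3.6, 0.9]
finger_gap: 85.3
grip_force: 0.0
```

>>> apply_moves --series "-0.01 0 0 0 -1;-0.01 0 0 0 -1;-0.005 0 0 0 -1"

```text
time: 7.57
tool_pos: [550.2, -89.4, 61.0]
tcp_rot: [-180.0, -0.0, 86.4]
ft_force: [-0.4, 4.2, 0.4]
finger_gap: 85.4
grip_force: 0.0
```

>>> apply_moves --series "-0.006 0 0 0 -1;-0.006 0 0 0 -1;-0.004 0 0 0 -1"

```text
time: 7.82
tool_pos: [550.0, -93.8, 61.1]
tcp_rot: [-180.0, -0.0, 86.4]
ft_force: [0.3, 4.0, 0.1]
finger_gap: 85.4
grip_force: 0.0
```

>>> apply_moves --series "-0.005 0 0 0 -1;-0.004 0 0 0 -1;0 0 0 0 -1"

```text
time: 8.07
tool_pos: [550.0, -95.1, 61.1]
tcp_rot: [180.0, -0.1, 86.4]
ft_force: [1.2, 11.3, 0.9]
finger_gap: 85.6
grip_force: 0.0
```

Force has risen to 11 N, so the crate has met the full crate. I'll back off and check.

>>> apply_moves --series "0.02 0 0 0 -1;0.1 0 0 0 -1;0.13 0 0 0 -1;0.1 0 -0.1 0 -1;0 0 -0.1 0 -1"

```text
time: 8.48
tool_pos: [554.2, 12.1, 118.8]
tcp_rot: [-179.7, -0.1, 86.6]
ft_force: [-0.1, -0.1, -0.2]
finger_gap: 85.4
grip_force: 0.0
```

Run:
```python
from h import *
for n in("top","scene"):
    s=snapshot(n); W=cloud(s).reshape(-1,3); x,y,z=W.T
    if n=="top": cv2.imwrite("pics/top3.png",s["frame"])
    q=W[(abs(z-119)<4)&(x>350)&(x<750)&(y>-200)&(y<-60)]
    b=[np.percentile(q[(q[:,0]>=a)&(q[:,0]<a+30)][:,1],97) for a in range(420,690,30)]
    print(n,np.polyfit(np.arange(435,705,30),b,1),np.round(b,1),q[:,0].min(),q[:,0].max())
print(sense()["ft_force"],sense()["tool_pos"])
```

```text
Traceback (most recent call last):
IndexError: index -1 is out of bounds for axis 0 with size 0
```

View pics/top3.png

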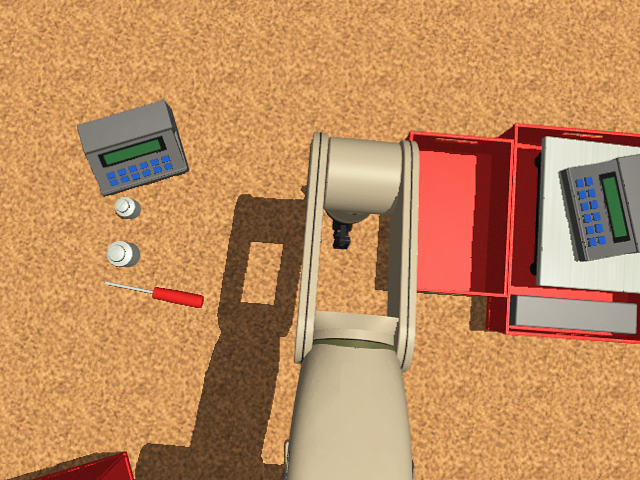

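The crate's rim meets the full crate's along the line (513,145)–(509,295). The arm hides its near side here, so I'll check with the scene camera.

Run:
```python
from h import *
s=snapshot("scene"); W=cloud(s).reshape(-1,3); x,y,z=W.T
q=W[(abs(z-119)<4)&(x>350)&(x<750)&(y>-200)&(y<-60)]
X=[];b=[]
for a in range(400,690,20):
    p=q[(q[:,0]>=a)&(q[:,0]<a+20)]
    if len(p)>3: X.append(a+10); b.append(np.percentile(p[:,1],97))
f=np.polyfit(X,b,1); print(f,np.round(b,1),q[:,0].min(),q[:,0].max(),"at 550:",np.polyval(f,550),"full",-295.7-.0637*200, "z",q[:,2].mean())
g=W[(z>60)&(z<110)&(x>430)&(x<680)&(y>-306)&(y<-296)]; print(len(g),np.median(g,0) if len(g) else 0)
print(sense()["ft_force"])
```

```text
[-5.93352580e-02 -7.51326661e+01] [-102.4 -100.  -101.8 -101.7 -104.  -104.9 -106.5 -107.5 -108.1 -109.2
 -110.6 -113.1 -114.4 -115.5 -116.7] 403.279037750005 711.0159224000035 at 550: -107.76705796347153 full -308.44 z 119.6838052891618
0 0
[ 1.35669973 -0.82913193  1.72860401]
```

```bash
python3 -c "
from bench import hand_in
print(hand_in())"
```

```text
the job is handed in; nothing more can be done
None
```

The empty crate was tipped onto its base by pushing only and pushed flush against the full crate (measured gap under 1 mm, parallel to about 0.3°, about 35 mm off the middle of that side); the job is handed in after about 9 s of robot time, and no verdict was returned.

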